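# Tension the saw blade and lock it

### The arm

A 6-joint arm with a two-finger parallel gripper is mounted at the origin on the work surface. World frame = base frame: x ahead of the robot, y to its left, z up, the work surface at z = 0. Lengths are in m, angles in degrees, forces in N, time in s.
With the tool pointing down it reaches from about 0.375 to 0.9 m from the base axis. Payload 3.1 kg.
Tool frame: the origin (TCP) lies at the very end of the fingers, on their centre line; the grasp point (between the pads) lies 19 mm behind it; x points along the fingers, z is the direction in which the jaws open and shut, and the axes are right-handed (so a half turn about x gives the same grasp; the last joint's range is limited). The gripper opens to 87 mm and grips with 3 to 60 N. Pads are 19 mm wide; open, the fingers measure 117 mm over their backs; the gripper's body (75 mm by 190 mm) begins 51 mm behind the grasp point.
Start: joints at [-80.185, 30.224, 82.088, -0, 67.689, -10.227], TCP at [0.214, -0.587, 0.223] pointing down, gripper open.
Joint ranges: [-176.69, 176.69], [-43.24, 126.21], [12.49, 139.97], [-82, 262], [0, 151.66], [-163.58, 163.58]. Speed limits (degrees/s): [159.86, 159.86, 180, 180, 180, 180].

### API

Orientations are given as a 3x3 rotation matrix whose columns are the frame's x, y, z axes.
In Python, from rig import bot gives the robot as it stands.
- The arm moves only by the tool send_rows, never from a script. Its arguments are lists of equal length, an entry for each row: "fingers": the opening, from 0 (shut) to 1 (fully open); "dp": the shift along the world's x, y, z in mm, a list of three; "turn": the turn, a rotation vector about the world's x, y, z in rad, a list of three. In form: {"fingers": [fingers, ...], "dp": [[tx, ty, tz], ...], "turn": [[rx, ry, rz], ...]}. A call has 1 to 10 rows; each row is the pose to reach, as a shift and turn from the pose measured when the call began; what a row does not reach only later rows make up. A row lasts 1/12 s, in which the tool goes at most 41.7 mm and 7.16 degrees, less where a joint would pass 70% of its speed; a pose out of reach is approached as far as the arm can. A call with a gripper value outside its range is refused whole. The fingers move at their own pace and stop on an object; the grip force is fixed at half the most. Time passes only in rows, so rows that repeat a pose let the fingers close. It gives the time, the measured TCP pose, the force and the opening at its end, in the units of the state.
- bot.read_state(): the state, without advancing time (a new reading comes with each control period).
- bot.capture(name): name is "scene" or "top" or "wrist"; returns a dict with "img" (400x640x3 uint8, blue, green, red), "z_map" (400x640 float32, m along the optical axis (not along the pixel's ray), 0 where there is no reading), "mtx" (3x3 intrinsics, pixels), "origin" and "orientation" of the camera in the world; the wrist camera has in their place "hand_eye" (4x4, takes a point from camera to tool coordinates, whose origin is the TCP and whose axes are the tool frame's). Camera axes: x right, y up, looking along -z (the intrinsics and any distortion apply to the point x, -y, -z); pixel columns grow to the right and rows downward; lengths in m; the calibration is good to about 2 mm. A picture is of the moment at which its call begins: read the wrist's pose just before it.
- bot.hand_in(): hands the job in, once; it reports no verdict.
The state is a dict: "time_s": time; "joint_positions": joint angles; "qvel": joint speeds; "tau": joint torques, N m; "position": TCP position; "tcp_rot": TCP orientation; "force": force on the tool from outside, world axes, zero at the start; "moment": the same for the moment, N m; "opening": opening from 0.0 (shut) to 1.0 (fully open).
Only numpy, scipy, OpenCV 4.12 (cv2) and the standard library are available. Lean on these libraries where they do the work, as an engineer would, in place of code of your own. Each camera call takes 0.05 s, during which the arm holds its last target.

### The job

Tension the jeweller's saw blade: wind the tension wheel clockwise by its crank handle until it feels firm, about a 10 N push at the handle, and no tighter, because the blade breaks if overwound. Then swing the lock lever fully round against its stop, and let go of everything, leaving the other things on the bench where they lie.

Things in the scene. Friction and masses are not known exactly. Their poses are not given: they have to be found in the camera images.
- saw_stand: Jeweller's C-shaped saw frame (dark steel) bolted upright in a grey base, 190 x 110 x 28 mm, fixed to the table; a thin blade stands in its mouth. Origin: on the table under the wheel's axis. x runs along the frame from the blade to the spine at x = 95 mm, z up. Upper arm's top at 152 mm; on it, under the wheel, a sprung brass thrust collar, 42 mm across.
- tension_wheel: Aluminium hand wheel, 84 mm across, 13 mm thick, on the frame's open end, axis vertical. Origin: on the axis, about 172 mm above the table; top face 15.5 mm above the origin. Clockwise from above tightens; it sinks 3 mm a turn, can make 3 turns and more, and stays where it is left. Own -x points at the unloaded crank handle.
- wheel_hub (a point): Centre of the wheel's top face. The wheel first turns freely (about 1.5 N at the crank handle) for 0.1 to 1.6 turns, not told, until it meets the collar; then its resistance climbs evenly, about 20 N a turn. Firm set feel: while turning, a 10 N push at the handle along its circle (0.32 N m); 8 to 13 N is fine; some 18 N breaks the blade. After a slow stop it reads 1 to 2 N less, after a quick one 3 N less.
- crank_grip (a point): On the crank handle: an upright dark wooden grip, 15 mm diameter, spinning freely on its own pin at the end of a steel crank arm on the wheel's top; 32 mm from the wheel's axis, its top 52 mm above the wheel's top face, the arm's 5 mm. This point: its centreline, 37 mm above the wheel's top face (15 mm below its top). The arm is slightly springy: the handle gives 2.5 mm along its circle at 10 N.
- lever_post (a point): Upright steel post at the end of the lock lever, 12 mm diameter, 40 mm tall, free for 31 mm above the flat lever arm; this point lies on its centreline 26 mm above its foot (14 mm below its top), 189 mm above the table, 50 mm from the lever's hinge.
- lever_hinge (a point): On the lock lever's vertical hinge axis, over the frame's spine, at the same height as lever_post.
- lock_lever (a joint): Lock lever's angle, rad, growing anticlockwise seen from above: 0 = pointing to the stand's -y side (across the frame), 1.5 = locked, against its stop, pointing straight back (stand's +x, away from the wheel). Starts at 0 to 0.4; moves with about 1 N at the post and stays where it is left.
- pliers: Bystander: pliers, 150 mm long, lying. Not to be disturbed.
- tweezers: Bystander: steel tweezers, 120 mm long, lying. Not to be disturbed.
- bead_jar: Bystander: small capped jar, 48 mm across, 55 mm tall. Not to be disturbed.
- bead_dish: Bystander: pale green dish of beads, 124 mm across. Not to be disturbed.
- bead_box: Bystander: clear box of beads 130 x 90 x 30 mm. Not to be disturbed.
- bench_hammer: Bystander: hammer, 200 mm long, lying. Not to be disturbed.
- ring_stick: Bystander: wooden cone for rings, 56 mm across, 122 mm tall. Not to be disturbed.

How it is judged:
By the outcome, as a careful person would: the job done as asked, in the order asked, and still so for the second after the job is handed in, with the robot touching nothing.
It also fails if it takes over 72 s, if anything falls off the work surface, if the arm or the gripper's body presses on something with over 40 N, if the wrist force passes 120 N, or if a joint passes its speed limit or range.

## Working session

There is one attempt and no reset: what is moved stays moved. The work goes in short steps, Python scripts to look and compute and a tool call to move; the robot and the scene stay as the last step left them, time stands still between calls to the robot, and variables do not carry over. Pictures are saved under pics/ and viewed, and the job is handed in when it is done.

Besides the shell and the picture viewer there is one more tool, called after "Call:" in YAML: its name, and indented under it one key for each argument. send_rows: Moves the arm, as the interface text tells. Its arguments: {"type":"object","properties":{"fingers":{"type":"array","items":{"type":"number"}},"dp":{"type":"array","items":{"type":"array","items":{"type":"number"}}},"turn":{"type":"array","items":{"type":"array","items":{"type":"number"}}}},"required":["fingers","dp","turn"]}

```bash
ls; mkdir -p pics
python3 - <<'E'
from rig import bot
import cv2
s=bot.read_state();print(s)
for n in("scene","top"):
    c=bot.capture(n);cv2.imwrite(f"pics/{n}0.png",c["img"]);print(n,c["mtx"],c["origin"],c["orientation"])
    import numpy as np; np.savez(f"{n}0.npz",**c)
E
```

```text
pics
{'time_s': 0.0, 'joint_positions': array([-8.01868808e+01,  3.02799269e+01,  8.21556325e+01, -1.81052427e-04,
        6.76887982e+01, -1.02272827e+01]), 'qvel': array([-0.01354845, -0.05255595, -0.001571  ,  0.02015841,  0.03311627,
       -0.019998  ]), 'tau': array([-5.04858945e-04, -4.40038562e+01, -1.76590991e+01,  6.32867217e-02,
        5.82444726e-02, -1.65026454e-04]), 'position': array([ 0.2140781 , -0.58642132,  0.22156551]), 'tcp_rot': array([[-3.72801102e-04,  9.39450872e-01,  3.42683410e-01],
       [ 2.13819315e-03,  3.42683400e-01, -9.39448517e-01],
       [-9.99997645e-01,  3.82495879e-04, -2.13648017e-03]]), 'force': array([0.71338648, 0.82475703, 0.26550087]), 'moment': array([-0.01110337, -0.05741527, -0.02376825]), 'opening': 0.997629260078594}
scene [[439.42541626   0.         314.29198185]
 [  0.         439.42541626 194.00044404]
 [  0.           0.           1.        ]] [ 1.08995228 -0.53817066  0.99969302] [[ 0.65534454 -0.55770602  0.50939919]
 [ 0.75523917  0.47335915 -0.4533706 ]
 [ 0.01171875  0.68183217  0.73141477]]
top [[435.8086989    0.         317.77432693]
 [  0.         435.8086989  197.67101648]
 [  0.           0.           1.        ]] [0.39488322 0.01031614 1.48965409] [[ 0.01231684  0.9964694  -0.08304836]
 [-0.99975209  0.01381286  0.01746343]
 [ 0.01854891  0.08281268  0.99639249]]
```

View pics/scene0.png

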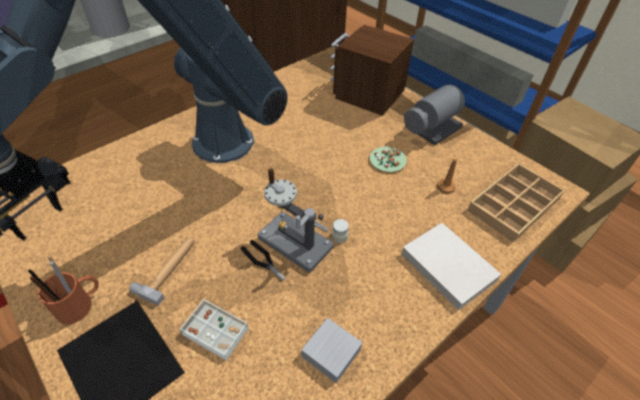

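View pics/top0.png

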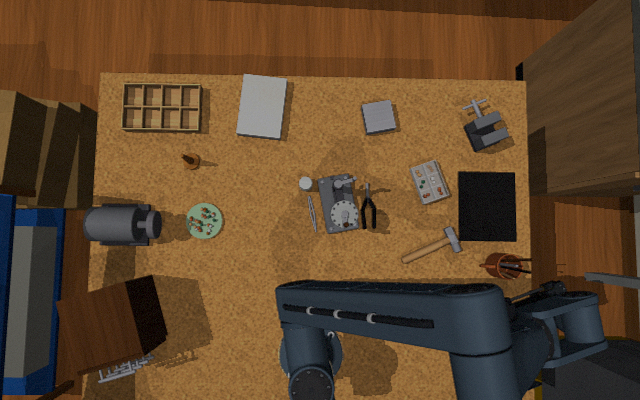

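The scene shows the saw stand near scene pixel (295,230) and top pixel (340,205). The wheel is near top (344,213), with the crank handle towards the robot. I'll zoom in and deproject.

```bash
cat > h.py <<'E'
import numpy as np,cv2
def pts(c):
    K=c["mtx"];z=c["z_map"].astype(float);v,u=np.mgrid[:400,:640]
    p=np.stack([(u-K[0,2])/K[0,0]*z,-(v-K[1,2])/K[1,1]*z,-z],-1)
    return p@c["orientation"].T+c["origin"]
E
python3 - <<'E'
from h import *
for n,(x0,y0) in dict(top=(290,160),scene=(230,150)).items():
    c=np.load(n+"0.npz");P=pts(c)
    im=c["img"][y0:y0+100 if n=="top" else y0+130,x0:x0+110 if n=="top" else x0+130]
    cv2.imwrite(f"pics/{n}0z.png",cv2.resize(im,None,fx=6 if n=='top' else 4.5,fy=6 if n=='top' else 4.5,interpolation=cv2.INTER_CUBIC))
    m=(P[...,0]>.35)&(P[...,0]<.7)&(abs(P[...,1]+.05)<.15)&(c["z_map"]>0)&(P[...,2]<.27)
    for lo,hi in((.205,.26),(.18,.2),(.16,.18),(.14,.16),(.015,.04)):
        k=m&(P[...,2]>lo)&(P[...,2]<hi);q=P[k]
        print(n,lo,hi,k.sum(),q.mean(0).round(4) if len(q) else '',q.min(0).round(3) if len(q) else '',q.max(0).round(3) if len(q) else '')
E
```

```text
top 0.205 0.26 27 [ 0.4295 -0.0935  0.2339] [ 0.419 -0.122  0.205] [ 0.559 -0.086  0.243]
top 0.18 0.2 584 [ 0.4588 -0.091   0.1878] [ 0.417 -0.131  0.181] [ 0.569 -0.05   0.2  ]
top 0.16 0.18 144 [ 0.5476 -0.0804  0.1704] [ 0.417 -0.128  0.16 ] [ 0.576 -0.049  0.18 ]
top 0.14 0.16 102 [ 0.5217 -0.0764  0.1521] [ 0.497 -0.091  0.14 ] [ 0.567 -0.053  0.16 ]
top 0.015 0.04 1037 [ 0.5092 -0.0704  0.0268] [ 0.399 -0.197  0.015] [0.603 0.052 0.04 ]
scene 0.205 0.26 71 [ 0.4309 -0.0982  0.2258] [ 0.423 -0.104  0.205] [ 0.436 -0.089  0.242]
scene 0.18 0.2 680 [ 0.4671 -0.0978  0.1874] [ 0.42  -0.136  0.18 ] [ 0.574 -0.053  0.2  ]
scene 0.16 0.18 225 [ 0.5494 -0.0902  0.1702] [ 0.454 -0.135  0.16 ] [ 0.58  -0.051  0.18 ]
scene 0.14 0.16 215 [ 0.5166 -0.0855  0.1505] [ 0.47  -0.103  0.14 ] [ 0.58  -0.052  0.16 ]
scene 0.015 0.04 1974 [ 0.5173 -0.0897  0.0266] [ 0.405 -0.199  0.015] [0.607 0.045 0.04 ]
```

Run:
```python
from h import *
for n in("top","scene"):
    c=np.load(n+"0.npz");P=pts(c)
    k=(P[...,0]>.35)&(P[...,0]<.7)&(abs(P[...,1]+.05)<.12)&(P[...,2]>.172)&(P[...,2]<.27)
    v,u=np.nonzero(k)
    # raster z
    print(n)
    for vv in sorted(set(v)):
        print(vv,[(int(x),*[int(a*1000) for a in P[vv,x]]) for x in u[v==vv]][::2])
```

```text
top
176 [(354, 568, -119, 199)]
177 [(353, 565, -116, 201), (355, 565, -122, 202)]
178 [(352, 564, -114, 187), (354, 562, -119, 199), (356, 562, -125, 204)]
179 [(347, 563, -101, 172), (349, 562, -106, 176), (352, 562, -115, 181), (354, 559, -119, 202)]
180 [(337, 558, -70, 177), (344, 559, -91, 172), (349, 559, -107, 173), (353, 558, -118, 183)]
181 [(336, 556, -67, 175), (338, 556, -73, 173), (340, 556, -79, 172), (343, 556, -88, 173), (347, 556, -101, 172), (352, 556, -116, 174)]
182 [(334, 552, -61, 177), (336, 553, -67, 172), (338, 552, -73, 175), (340, 553, -79, 172), (343, 553, -88, 174), (348, 553, -104, 172)]
183 [(335, 549, -64, 175), (338, 550, -73, 174), (340, 550, -79, 172), (342, 550, -85, 175)]
184 [(334, 546, -61, 174), (340, 547, -79, 172)]
185 [(335, 543, -64, 175), (337, 543, -70, 175), (340, 544, -79, 172)]
186 [(335, 540, -64, 173), (337, 540, -70, 174), (340, 541, -79, 173)]
187 [(338, 537, -73, 178)]
200 [(342, 497, -85, 185), (344, 497, -91, 184), (346, 497, -97, 186)]
201 [(339, 494, -76, 181), (341, 493, -81, 192), (343, 494, -88, 188), (345, 494, -94, 187),
[... 16562 characters left out ...]
 202)]
218 [(296, 563, -126, 200), (298, 568, -124, 202), (300, 571, -120, 202)]
219 [(296, 564, -127, 198), (298, 569, -125, 201), (300, 573, -122, 202)]
220 [(296, 566, -128, 197), (298, 570, -125, 198), (300, 573, -122, 198)]
221 [(296, 566, -129, 194), (298, 570, -126, 194), (300, 572, -121, 192)]
222 [(296, 565, -128, 188), (298, 570, -125, 190), (300, 570, -120, 187)]
223 [(296, 565, -128, 184), (298, 570, -126, 188), (300, 572, -121, 186)]
224 [(296, 564, -127, 179), (298, 570, -125, 183), (300, 572, -121, 182)]
225 [(296, 565, -128, 177), (298, 571, -126, 181), (300, 571, -120, 176)]
226 [(296, 566, -128, 174), (298, 569, -125, 175), (300, 571, -121, 173)]
227 [(298, 570, -126, 172)]
```

Run:
```python
from rig import bot
from h import *
c=bot.capture("wrist");print(c["hand_eye"].round(4).tolist(),c["mtx"].tolist(),bot.read_state()["time_s"])
# base yaw & fits
for n in("top","scene"):
    c=np.load(n+"0.npz");P=pts(c)
    m=(P[...,0]>.38)&(P[...,0]<.66)&(abs(P[...,1]+.05)<.12)&(c["z_map"]>0)
    q=P[m&(P[...,2]>.02)&(P[...,2]<.036)]
    print(n,cv2.minAreaRect((q[:,:2]*1000).astype(np.float32)))
    q=P[m&(P[...,2]>.180)&(P[...,2]<.192)&(P[...,0]<.51)]
    h=cv2.convexHull((q[:,:2]*1000).astype(np.float32));print(cv2.minEnclosingCircle(h),cv2.fitEllipse(h))
```

```text
[[0.0015, 0.2479, -0.9688, -0.1623], [-0.0004, 0.9688, 0.2479, 0.0675], [1.0, -0.0, 0.0015, 0.0002], [0.0, 0.0, 0.0, 1.0]] [[313.28676874497484, 0.0, 315.966729657951], [0.0, 313.28676874497484, 200.10385085832917], [0.0, 0.0, 1.0]] 0.15
top ((497.44122314453125, -62.996246337890625), (208.69558715820312, 171.28060913085938), 20.247745513916016)
((456.4652099609375, -91.27738952636719), 41.67567825317383) ((456.56793212890625, -91.24639892578125), (82.45697784423828, 82.8232421875), 20.923843383789062)
scene ((504.622802734375, -56.09667205810547), (202.9448699951172, 169.6453857421875), 11.098684310913086)
((460.3167724609375, -94.19644165039062), 42.73173522949219) ((460.2856140136719, -94.569091796875), (82.84663391113281, 83.90704345703125), 50.618621826171875)
```

View pics/top0z.png

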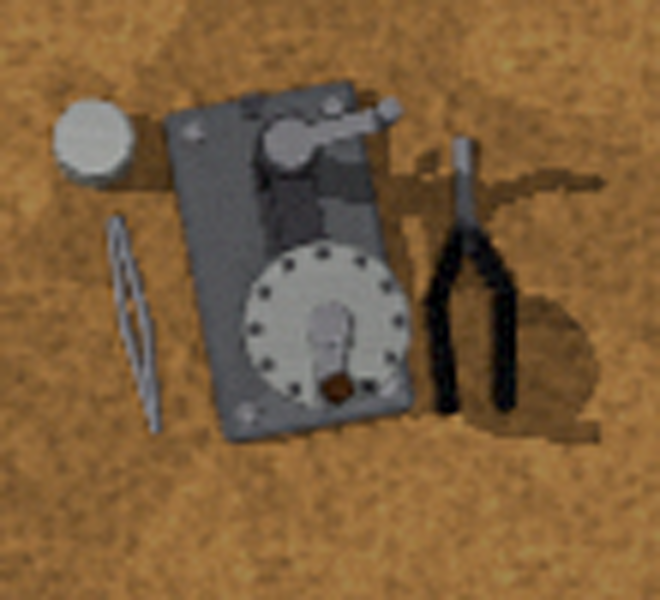

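View pics/scene0z.png

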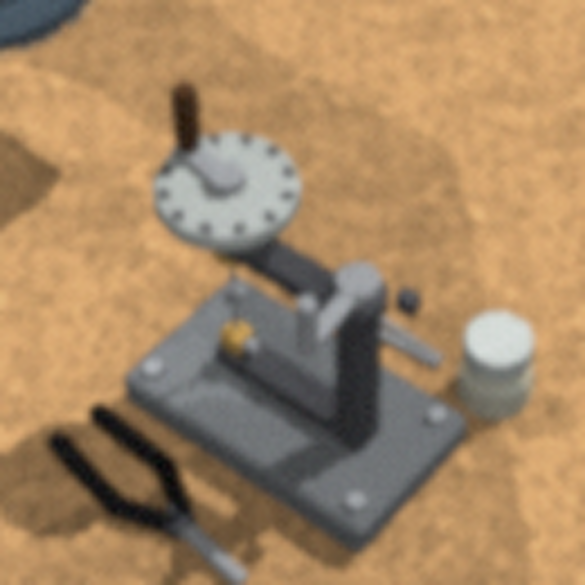

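Call:
send_rows:
  fingers: [1,1,1,1,1,1,1,1,1,1]
  dp:
    - [5,12,20]
    - [15,35,45]
    - [30,65,70]
    - [45,95,90]
    - [60,125,108]
    - [75,158,108]
    - [90,190,108]
    - [105,222,108]
    - [120,255,108]
    - [137,290,108]
  turn:
    - [0,0,0]
    - [0,0,0]
    - [0,0,0]
    - [0,0,0]
    - [0,0,0]
    - [0,0,0]
    - [0,0,0]
    - [0,0,0]
    - [0,0,0]
    - [0,0,0]

```text
time_s: 0.98
position: [0.3512, -0.295, 0.3297]
tcp_rot: [[-0.0, 0.94, 0.342], [0.002, 0.342, -0.94], [-1.0, 0.0, -0.002]]
force: [0.3, -0.0, 0.7]
opening: 1.002
```

Call:
send_rows:
  fingers: [1,1,1,1,1,1,1,1,1]
  dp:
    - [14,29,0]
    - [30,61,0]
    - [46,93,0]
    - [62,125,0]
    - [77,156,0]
    - [90,182,0]
    - [97,197,0]
    - [99,200,0]
    - [99,200,0]
  turn:
    - [0,0,0]
    - [0,0,0]
    - [0,0,0]
    - [0,0,0]
    - [0,0,0]
    - [0,0,0]
    - [0,0,0]
    - [0,0,0]
    - [0,0,0]

```text
time_s: 1.73
position: [0.4503, -0.0942, 0.3295]
tcp_rot: [[-0.001, 0.939, 0.344], [0.001, 0.344, -0.939], [-1.0, -0.0, -0.002]]
force: [0.7, 0.0, 0.2]
opening: 0.998
```

Run:
```python
from rig import bot
from h import *
s=bot.read_state();print(s["position"],s["force"],s["joint_positions"].round(1),s["qvel"].round(1))
c=bot.capture("wrist")
T=np.eye(4);T[:3,:3]=s["tcp_rot"];T[:3,3]=s["position"]
W=T@c["hand_eye"];c["origin"]=W[:3,3];c["orientation"]=W[:3,:3]
np.savez("w0.npz",**c);cv2.imwrite("pics/w0.png",c["img"])
P=pts(c)
for lo,hi in((.215,.26),(.195,.21),(.182,.192),(.165,.178)):
    k=(P[...,2]>lo)&(P[...,2]<hi)&(c["z_map"]>0)
    n,l,st,ce=cv2.connectedComponentsWithStats(k.astype(np.uint8))
    for i in range(1,n):
        if st[i,4]>40:
            q=P[l==i];print(lo,st[i].tolist(),q.mean(0).round(4),q.min(0).round(3),q.max(0).round(3),cv2.minEnclosingCircle((q[:,:2]*1000).astype(np.float32)))
```

```text
[ 0.45032519 -0.09419688  0.32953619] [0.7116481  0.00447814 0.15687645] [-25.8  10.   96.1   0.1  74.   44. ] [-2.4 -0.1  0.  -0.9 -0.  -0.6]
0.215 [299, 215, 17, 23, 326] [ 0.4274 -0.0941  0.2345] [ 0.419 -0.102  0.215] [ 0.433 -0.087  0.242] ((425.1764831542969, -94.82150268554688), 7.487351417541504)
0.195 [383, 78, 15, 15, 174] [ 0.5634 -0.1213  0.2021] [ 0.558 -0.128  0.195] [ 0.57  -0.116  0.205] ((563.8274536132812, -121.85433959960938), 5.905834197998047)
0.195 [307, 175, 22, 21, 318] [ 0.4569 -0.0928  0.1959] [ 0.447 -0.103  0.195] [ 0.467 -0.083  0.198] ((456.78436279296875, -92.77599334716797), 10.648388862609863)
0.195 [302, 210, 14, 8, 43] [ 0.4306 -0.0935  0.2038] [ 0.427 -0.1    0.195] [ 0.432 -0.088  0.21 ] ((428.452392578125, -94.15226745605469), 6.299648761749268)
0.182 [276, 141, 84, 83, 4651] [ 0.4606 -0.0919  0.1877] [ 0.416 -0.134  0.183] [ 0.498 -0.051  0.192] ((456.5127258300781, -92.81547546386719), 41.97020721435547)
0.165 [320, 71, 65, 29, 1068] [ 0.5532 -0.0867  0.1724] [ 0.537 -0.124  0.166] [ 0.569 -0.062  0.178] ((553.6880493164062, -93.04378509521484), 31.75431251525879)
```

View pics/w0.png

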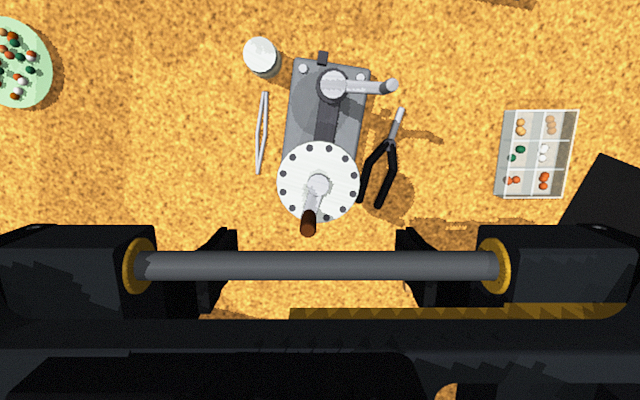

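Call:
send_rows:
  fingers: [1,1,1,1,1,1,0.6,0.5,0.5,0.5]
  dp:
    - [-13,0,-5]
    - [-25,-1,-20]
    - [-25,-1,-45]
    - [-25,-1,-75]
    - [-25,-1,-100]
    - [-25,-1,-118]
    - [-25,-1,-124]
    - [-25,-1,-124]
    - [-25,-1,-124]
    - [-25,-1,-124]
  turn:
    - [0,0,0]
    - [0,0,0]
    - [0,0,0]
    - [0,0,0]
    - [0,0,0]
    - [0,0,0]
    - [0,0,0]
    - [0,0,0]
    - [0,0,0]
    - [0,0,0]

```text
time_s: 2.62
position: [0.4259, -0.0971, 0.2066]
tcp_rot: [[0.001, 0.94, 0.342], [-0.0, 0.342, -0.94], [-1.0, 0.001, 0.001]]
force: [-0.1, -0.1, -1.1]
opening: 0.781
```

Run:
```python
from rig import bot
from h import *
for i in range(3):
    s=bot.read_state();print(s["position"].round(4),s["force"].round(2),s["moment"].round(3),s["joint_positions"].round(1),s["tau"].round(2),s["opening"])
    c=bot.capture("wrist" if i==0 else "scene")
    cv2.imwrite(f"pics/g{i}.png",c["img"])
```

```text
[ 0.4259 -0.0971  0.2066] [-0.13 -0.12 -1.12] [-0.049  0.009  0.002] [-27.6  17.2 109.1   0.   53.6  42.4] [-1.100e-01 -2.878e+01 -1.357e+01  6.000e-02 -1.000e-02 -0.000e+00] 0.7810455318188404
[ 0.426  -0.0969  0.2067] [-0.89  0.27  0.07] [-0.067 -0.034  0.016] [-27.6  17.2 109.1   0.   53.6  42.4] [-1.100e-01 -2.892e+01 -1.371e+01  6.000e-02 -2.000e-02 -0.000e+00] 0.7380086893752165
[ 0.4259 -0.0967  0.2067] [ 0.06 -0.6  -0.77] [-0.019 -0.012  0.032] [-27.5  17.2 109.1   0.   53.6  42.4] [-1.000e-01 -2.904e+01 -1.379e+01  6.000e-02 -2.000e-02 -0.000e+00] 0.6964363624434049
```

View pics/g0.png

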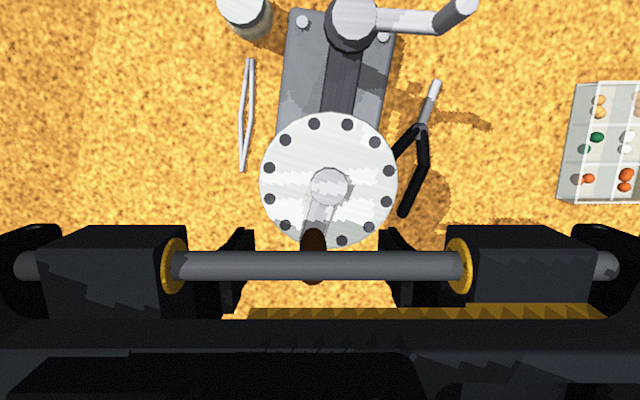

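Call:
send_rows:
  fingers: [0,0,0,0,0,0,0,0,0,0]
  dp:
    - [-1,2,-1]
    - [-1,2,-1]
    - [-1,2,-1]
    - [-1,2,-1]
    - [-1,2,-1]
    - [-1,2,-1]
    - [-1,2,-1]
    - [-1,2,-1]
    - [-1,2,-1]
    - [-1,2,-1]
  turn:
    - [0,0,0]
    - [0,0,0]
    - [0,0,0]
    - [0,0,0]
    - [0,0,0]
    - [0,0,0]
    - [0,0,0]
    - [0,0,0]
    - [0,0,0]
    - [0,0,0]

```text
time_s: 3.6
position: [0.4249, -0.0947, 0.2056]
tcp_rot: [[0.002, 0.939, 0.343], [-0.0, 0.343, -0.939], [-1.0, 0.001, 0.001]]
force: [0.5, -1.3, 0.2]
opening: 0.155
```

Run:
```python
from rig import bot
from h import *
for i in range(2):
    s=bot.read_state();print(s["time_s"],s["position"].round(4),s["force"].round(2),s["moment"].round(3),s["opening"])
    c=bot.capture("wrist" if i==0 else "scene")
    cv2.imwrite(f"pics/k{i}.png",c["img"])
```

```text
3.6 [ 0.4249 -0.0947  0.2056] [ 0.52 -1.3   0.23] [-0.121 -0.089 -0.022] 0.15459125392969802
3.65 [ 0.4249 -0.0947  0.2056] [ 0.51 -2.29 -0.74] [-0.177 -0.074  0.028] 0.16139836721242304
```

View pics/k0.png

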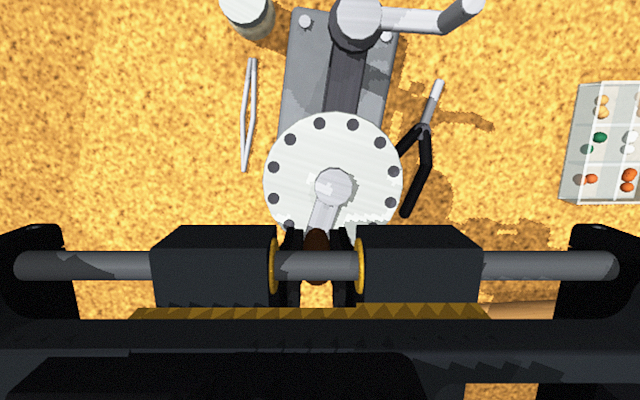

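```bash
cat > arc.py <<'E'
import sys,json
from rig import bot
from h import *
H=np.array([.4567,-.0925]);R=.032;Z0=.2056;PHI0=184.
def run(step,n=10,total0=0.,H=H,R=R,hold=0):
    s=bot.read_state();p=s["position"];d=p[:2]-H
    phi=np.degrees(np.arctan2(d[1],d[0]))
    a=np.radians(phi);t=np.array([np.sin(a),-np.cos(a)]);r=np.array([np.cos(a),np.sin(a)])
    f=-s["force"][:2]
    print("t",s["time_s"],"phi",phi.round(1),"r",np.hypot(*d).round(4),"push tan",(f@t).round(2),"push rad out",(f@r).round(2),"F",s["force"].round(1),"open",round(s["opening"],3))
    rows=[]
    for i in range(1,n+1):
        b=np.radians(phi-step*min(i,n-hold))
        q=H+R*np.array([np.cos(b),np.sin(b)])
        turned=total0+step*min(i,n-hold)
        rows.append([round(float((q[0]-p[0])*1e3),1),round(float((q[1]-p[1])*1e3),1),round(float((Z0-3e-3*turned/360-p[2])*1e3),1)])
    print(json.dumps(rows))
E
python3 -c "
from arc import *
run(4)"
```

```text
t 3.7 phi -176.0 r 0.0319 push tan 0.49 push rad out 0.56 F [ 0.6 -0.4 -0.9] open 0.162
[[-0.2, 2.2, -0.0], [-0.1, 4.5, -0.1], [0.1, 6.7, -0.1], [0.5, 8.9, -0.1], [1.0, 11.0, -0.2], [1.7, 13.2, -0.2], [2.6, 15.2, -0.2], [3.5, 17.2, -0.3], [4.7, 19.2, -0.3], [5.9, 21.0, -0.3]]
```

Call:
send_rows:
  fingers: [0,0,0,0,0,0,0,0,0,0]
  dp:
    - [-0.2,2.2,0]
    - [-0.1,4.5,-0.1]
    - [0.1,6.7,-0.1]
    - [0.5,8.9,-0.1]
    - [1.0,11.0,-0.2]
    - [1.7,13.2,-0.2]
    - [2.6,15.2,-0.2]
    - [3.5,17.2,-0.3]
    - [4.7,19.2,-0.3]
    - [5.9,21.0,-0.3]
  turn:
    - [0,0,0]
    - [0,0,0]
    - [0,0,0]
    - [0,0,0]
    - [0,0,0]
    - [0,0,0]
    - [0,0,0]
    - [0,0,0]
    - [0,0,0]
    - [0,0,0]

```text
time_s: 4.53
position: [0.4313, -0.0739, 0.2053]
tcp_rot: [[0.002, 0.939, 0.343], [-0.001, 0.343, -0.939], [-1.0, 0.002, 0.002]]
force: [2.5, -2.9, -3.9]
opening: 0.161
```

```bash
python3 -c "
from arc import *
run(5,total0=40)"
```

```text
t 4.5333 phi 143.8 r 0.0315 push tan 0.85 push rad out 3.66 F [ 2.5 -2.9 -3.9] open 0.161
[[1.3, 2.5, -0.1], [3.2, 4.5, -0.2], [5.3, 6.4, -0.2], [7.6, 8.0, -0.2], [10.0, 9.5, -0.3], [12.5, 10.7, -0.3], [15.1, 11.7, -0.4], [17.8, 12.5, -0.4], [20.5, 13.0, -0.4], [23.3, 13.3, -0.5]]
```

Call:
send_rows:
  fingers: [0,0,0,0,0,0,0,0,0,0]
  dp:
    - [1.3,2.5,-0.1]
    - [3.2,4.5,-0.2]
    - [5.3,6.4,-0.2]
    - [7.6,8.0,-0.2]
    - [10.0,9.5,-0.3]
    - [12.5,10.7,-0.3]
    - [15.1,11.7,-0.4]
    - [17.8,12.5,-0.4]
    - [20.5,13.0,-0.4]
    - [23.3,13.3,-0.5]
  turn:
    - [0,0,0]
    - [0,0,0]
    - [0,0,0]
    - [0,0,0]
    - [0,0,0]
    - [0,0,0]
    - [0,0,0]
    - [0,0,0]
    - [0,0,0]
    - [0,0,0]

```text
time_s: 5.37
position: [0.4538, -0.0612, 0.2047]
tcp_rot: [[-0.0, 0.939, 0.344], [-0.003, 0.344, -0.939], [-1.0, -0.001, 0.003]]
force: [-1.0, -6.8, -0.2]
opening: 0.162
```

```bash
python3 -c "
from arc import *
run(5,total0=88)"
```

```text
t 5.3667 phi 95.3 r 0.0315 push tan 1.65 push rad out 6.68 F [-1.  -6.8 -0.2] open 0.162
[[2.7, 0.7, 0.1], [5.5, 0.6, 0.0], [8.3, 0.2, -0.0], [11.0, -0.4, -0.0], [13.7, -1.2, -0.1], [16.3, -2.2, -0.1], [18.8, -3.5, -0.2], [21.1, -5.0, -0.2], [23.3, -6.7, -0.3], [25.4, -8.6, -0.3]]
```

```bash
sed -i 's/H=np.array(.*\]);R/H=np.array([.4567,-.0933]);R/' arc.py; python3 -c "
from arc import *
run(5,total0=88)"
```

```text
t 5.3667 phi 95.2 r 0.0323 push tan 1.63 push rad out 6.68 F [-1.  -6.8 -0.2] open 0.162
[[2.8, -0.1, 0.1], [5.6, -0.2, 0.0], [8.4, -0.6, -0.0], [11.1, -1.2, -0.0], [13.8, -2.0, -0.1], [16.3, -3.1, -0.1], [18.8, -4.4, -0.2], [21.2, -5.9, -0.2], [23.4, -7.5, -0.3], [25.5, -9.4, -0.3]]
```

Call:
send_rows:
  fingers: [0,0,0,0,0,0,0,0,0,0]
  dp:
    - [2.8,-0.1,0.1]
    - [5.6,-0.2,0]
    - [8.4,-0.6,0]
    - [11.1,-1.2,0]
    - [13.8,-2.0,-0.1]
    - [16.3,-3.1,-0.1]
    - [18.8,-4.4,-0.2]
    - [21.2,-5.9,-0.2]
    - [23.4,-7.5,-0.3]
    - [25.5,-9.4,-0.3]
  turn:
    - [0,0,0]
    - [0,0,0]
    - [0,0,0]
    - [0,0,0]
    - [0,0,0]
    - [0,0,0]
    - [0,0,0]
    - [0,0,0]
    - [0,0,0]
    - [0,0,0]

```text
time_s: 6.2
position: [0.4793, -0.0703, 0.2044]
tcp_rot: [[-0.001, 0.939, 0.344], [-0.002, 0.344, -0.939], [-1.0, -0.001, 0.002]]
force: [-1.9, -0.5, 1.4]
opening: 0.164
```

```bash
python3 -c "
from arc import *
run(5,total0=137)"
```

```text
t 6.2 phi 45.6 r 0.0323 push tan 1.03 push rad out 1.71 F [-1.9 -0.5  1.4] open 0.164
[[1.7, -2.2, 0.0], [3.4, -4.4, 0.0], [5.0, -6.8, -0.0], [6.3, -9.2, -0.1], [7.4, -11.8, -0.1], [8.2, -14.4, -0.2], [8.9, -17.2, -0.2], [9.3, -19.9, -0.2], [9.4, -22.7, -0.3], [9.3, -25.5, -0.3]]
```

Call:
send_rows:
  fingers: [0,0,0,0,0,0,0,0,0,0]
  dp:
    - [1.7,-2.2,0]
    - [3.4,-4.4,0]
    - [5.0,-6.8,0]
    - [6.3,-9.2,-0.1]
    - [7.4,-11.8,-0.1]
    - [8.2,-14.4,-0.2]
    - [8.9,-17.2,-0.2]
    - [9.3,-19.9,-0.2]
    - [9.4,-22.7,-0.3]
    - [9.3,-25.5,-0.3]
  turn:
    - [0,0,0]
    - [0,0,0]
    - [0,0,0]
    - [0,0,0]
    - [0,0,0]
    - [0,0,0]
    - [0,0,0]
    - [0,0,0]
    - [0,0,0]
    - [0,0,0]

```text
time_s: 7.03
position: [0.4888, -0.096, 0.2041]
tcp_rot: [[-0.0, 0.939, 0.344], [-0.002, 0.344, -0.939], [-1.0, -0.001, 0.002]]
force: [0.2, 0.8, 0.3]
opening: 0.162
```

```bash
python3 -c "
from arc import *
run(5,total0=187)"
```

```text
t 7.0333 phi -4.8 r 0.0322 push tan 0.81 push rad out -0.1 F [0.2 0.8 0.3] open 0.162
[[-0.6, -2.7, -0.1], [-1.2, -5.5, -0.1], [-2.0, -8.1, -0.2], [-3.1, -10.7, -0.2], [-4.4, -13.2, -0.3], [-5.9, -15.6, -0.3], [-7.6, -17.8, -0.3], [-9.4, -19.8, -0.4], [-11.5, -21.7, -0.4], [-13.7, -23.4, -0.5]]
```

Call:
send_rows:
  fingers: [0,0,0,0,0,0,0,0,0,0]
  dp:
    - [-0.6,-2.7,-0.1]
    - [-1.2,-5.5,-0.1]
    - [-2.0,-8.1,-0.2]
    - [-3.1,-10.7,-0.2]
    - [-4.4,-13.2,-0.3]
    - [-5.9,-15.6,-0.3]
    - [-7.6,-17.8,-0.3]
    - [-9.4,-19.8,-0.4]
    - [-11.5,-21.7,-0.4]
    - [-13.7,-23.4,-0.5]
  turn:
    - [0,0,0]
    - [0,0,0]
    - [0,0,0]
    - [0,0,0]
    - [0,0,0]
    - [0,0,0]
    - [0,0,0]
    - [0,0,0]
    - [0,0,0]
    - [0,0,0]

```text
time_s: 7.87
position: [0.4752, -0.1197, 0.2037]
tcp_rot: [[0.0, 0.939, 0.344], [-0.002, 0.344, -0.939], [-1.0, -0.0, 0.002]]
force: [1.5, 0.4, -0.0]
opening: 0.16
```

```bash
python3 -c "
from arc import *
run(5,total0=237)"
```

```text
t 7.8667 phi -55.0 r 0.0323 push tan 1.45 push rad out -0.49 F [ 1.5  0.4 -0. ] open 0.16
[[-2.5, -1.3, -0.1], [-5.0, -2.6, -0.1], [-7.6, -3.6, -0.2], [-10.2, -4.5, -0.2], [-12.9, -5.1, -0.3], [-15.7, -5.5, -0.3], [-18.5, -5.6, -0.3], [-21.3, -5.5, -0.4], [-24.1, -5.1, -0.4], [-26.8, -4.5, -0.5]]
```

Call:
send_rows:
  fingers: [0,0,0,0,0,0,0,0,0,0]
  dp:
    - [-2.5,-1.3,-0.1]
    - [-5.0,-2.6,-0.1]
    - [-7.6,-3.6,-0.2]
    - [-10.2,-4.5,-0.2]
    - [-12.9,-5.1,-0.3]
    - [-15.7,-5.5,-0.3]
    - [-18.5,-5.6,-0.3]
    - [-21.3,-5.5,-0.4]
    - [-24.1,-5.1,-0.4]
    - [-26.8,-4.5,-0.5]
  turn:
    - [0,0,0]
    - [0,0,0]
    - [0,0,0]
    - [0,0,0]
    - [0,0,0]
    - [0,0,0]
    - [0,0,0]
    - [0,0,0]
    - [0,0,0]
    - [0,0,0]

```text
time_s: 8.7
position: [0.4484, -0.1244, 0.2033]
tcp_rot: [[0.001, 0.939, 0.344], [-0.003, 0.344, -0.939], [-1.0, 0.0, 0.003]]
force: [2.7, 0.6, 0.1]
opening: 0.161
```

```bash
python3 -c "
from arc import *
run(5,total0=287)"
```

```text
t 8.7 phi -104.9 r 0.0322 push tan 2.48 push rad out 1.31 F [2.7 0.6 0.1] open 0.161
[[-2.6, 1.0, -0.1], [-5.2, 2.1, -0.1], [-7.7, 3.3, -0.2], [-10.0, 4.8, -0.2], [-12.3, 6.5, -0.3], [-14.3, 8.4, -0.3], [-16.2, 10.5, -0.3], [-17.9, 12.7, -0.4], [-19.4, 15.0, -0.4], [-20.7, 17.5, -0.5]]
```

```bash
python3 -c "
from arc import *
run(3,total0=287)"
```

```text
t 8.7 phi -104.9 r 0.0322 push tan 2.48 push rad out 1.31 F [2.7 0.6 0.1] open 0.161
[[-1.6, 0.6, -0.1], [-3.1, 1.2, -0.1], [-4.7, 1.8, -0.1], [-6.2, 2.5, -0.2], [-7.7, 3.3, -0.2], [-9.1, 4.2, -0.2], [-10.5, 5.2, -0.2], [-11.8, 6.2, -0.3], [-13.1, 7.3, -0.3], [-14.3, 8.4, -0.3]]
```

Call:
send_rows:
  fingers: [0,0,0,0,0,0,0,0,0,0]
  dp:
    - [-1.6,0.6,-0.1]
    - [-3.1,1.2,-0.1]
    - [-4.7,1.8,-0.1]
    - [-6.2,2.5,-0.2]
    - [-7.7,3.3,-0.2]
    - [-9.1,4.2,-0.2]
    - [-10.5,5.2,-0.2]
    - [-11.8,6.2,-0.3]
    - [-13.1,7.3,-0.3]
    - [-14.3,8.4,-0.3]
  turn:
    - [0,0,0]
    - [0,0,0]
    - [0,0,0]
    - [0,0,0]
    - [0,0,0]
    - [0,0,0]
    - [0,0,0]
    - [0,0,0]
    - [0,0,0]
    - [0,0,0]

```text
time_s: 9.53
position: [0.4343, -0.1162, 0.2031]
tcp_rot: [[0.002, 0.939, 0.344], [-0.003, 0.344, -0.939], [-1.0, 0.001, 0.004]]
force: [3.2, -2.0, 0.6]
opening: 0.165
```

```bash
python3 -c "
from arc import *
run(3,total0=317)
run(5,total0=317)"
```

```text
t 9.5333 phi -134.4 r 0.032 push tan 3.7 push rad out 0.86 F [ 3.2 -2.   0.6] open 0.165
[[-1.1, 1.2, -0.1], [-2.2, 2.5, -0.2], [-3.3, 3.8, -0.2], [-4.2, 5.2, -0.2], [-5.1, 6.6, -0.2], [-5.9, 8.1, -0.3], [-6.7, 9.6, -0.3], [-7.3, 11.1, -0.3], [-7.9, 12.7, -0.3], [-8.4, 14.3, -0.4]]
t 9.5333 phi -134.4 r 0.032 push tan 3.7 push rad out 0.86 F [ 3.2 -2.   0.6] open 0.165
[[-1.9, 2.1, -0.1], [-3.6, 4.3, -0.2], [-5.1, 6.6, -0.2], [-6.4, 9.1, -0.3], [-7.5, 11.6, -0.3], [-8.4, 14.3, -0.4], [-9.0, 17.0, -0.4], [-9.4, 19.8, -0.4], [-9.6, 22.5, -0.5], [-9.5, 25.3, -0.5]]
```

Call:
send_rows:
  fingers: [0,0,0,0,0,0,0,0,0,0]
  dp:
    - [-1.1,1.2,-0.1]
    - [-2.2,2.5,-0.2]
    - [-3.3,3.8,-0.2]
    - [-4.2,5.2,-0.2]
    - [-5.1,6.6,-0.2]
    - [-5.9,8.1,-0.3]
    - [-6.7,9.6,-0.3]
    - [-7.3,11.1,-0.3]
    - [-7.9,12.7,-0.3]
    - [-8.4,14.3,-0.4]
  turn:
    - [0,0,0]
    - [0,0,0]
    - [0,0,0]
    - [0,0,0]
    - [0,0,0]
    - [0,0,0]
    - [0,0,0]
    - [0,0,0]
    - [0,0,0]
    - [0,0,0]

```text
time_s: 10.37
position: [0.426, -0.102, 0.2028]
tcp_rot: [[0.002, 0.939, 0.344], [-0.004, 0.344, -0.939], [-1.0, 0.001, 0.004]]
force: [3.1, -4.5, 1.0]
opening: 0.162
```

```bash
python3 -c "
from arc import *
run(3,total0=347)"
```

```text
t 10.3667 phi -164.1 r 0.032 push tan 5.14 push rad out 1.73 F [ 3.1 -4.5  1. ] open 0.162
[[-0.5, 1.6, -0.1], [-0.8, 3.3, -0.1], [-1.0, 4.9, -0.1], [-1.2, 6.6, -0.1], [-1.3, 8.3, -0.2], [-1.2, 9.9, -0.2], [-1.1, 11.6, -0.2], [-0.9, 13.3, -0.2], [-0.7, 14.9, -0.3], [-0.3, 16.6, -0.3]]
```

Call:
send_rows:
  fingers: [0,0,0,0,0,0,0,0,0,0]
  dp:
    - [-0.5,1.6,-0.1]
    - [-0.8,3.3,-0.1]
    - [-1.0,4.9,-0.1]
    - [-1.2,6.6,-0.1]
    - [-1.3,8.3,-0.2]
    - [-1.2,9.9,-0.2]
    - [-1.1,11.6,-0.2]
    - [-0.9,13.3,-0.2]
    - [-0.7,14.9,-0.3]
    - [-0.3,16.6,-0.3]
  turn:
    - [0,0,0]
    - [0,0,0]
    - [0,0,0]
    - [0,0,0]
    - [0,0,0]
    - [0,0,0]
    - [0,0,0]
    - [0,0,0]
    - [0,0,0]
    - [0,0,0]

```text
time_s: 11.2
position: [0.4256, -0.086, 0.2025]
tcp_rot: [[0.002, 0.939, 0.345], [-0.006, 0.345, -0.939], [-1.0, -0.0, 0.006]]
force: [2.2, -6.5, 0.8]
opening: 0.157
```

```bash
python3 -c "
from arc import *
run(2.5,total0=377)"
```

```text
t 11.2 phi 166.8 r 0.032 push tan 5.87 push rad out 3.6 F [ 2.2 -6.5  0.8] open 0.157
[[0.3, 1.4, -0.1], [0.7, 2.7, -0.1], [1.2, 4.0, -0.1], [1.7, 5.3, -0.2], [2.3, 6.6, -0.2], [2.9, 7.8, -0.2], [3.6, 9.0, -0.2], [4.3, 10.2, -0.3], [5.1, 11.4, -0.3], [6.0, 12.5, -0.3]]
```

Call:
send_rows:
  fingers: [0,0,0,0,0,0,0,0,0,0]
  dp:
    - [0.4,1.3,-0.1]
    - [0.9,2.6,-0.1]
    - [1.4,3.9,-0.1]
    - [1.9,5.2,-0.2]
    - [2.5,6.5,-0.2]
    - [3.1,7.7,-0.2]
    - [3.8,8.8,-0.2]
    - [4.5,10.0,-0.3]
    - [5.3,11.2,-0.3]
    - [6.2,12.3,-0.3]
  turn:
    - [0,0,0]
    - [0,0,0]
    - [0,0,0]
    - [0,0,0]
    - [0,0,0]
    - [0,0,0]
    - [0,0,0]
    - [0,0,0]
    - [0,0,0]
    - [0,0,0]

```text
time_s: 12.03
position: [0.4307, -0.0746, 0.2023]
tcp_rot: [[-0.001, 0.938, 0.346], [-0.008, 0.346, -0.938], [-1.0, -0.003, 0.007]]
force: [-0.4, -8.1, 2.0]
opening: 0.16
```

```bash
sed -i 's/R=.032;/R=.0317;/' arc.py; python3 -c "
from arc import *
run(2,total0=402)"
```

```text
t 12.0333 phi 144.2 r 0.032 push tan 6.83 push rad out 4.39 F [-0.4 -8.1  2. ] open 0.16
[[0.9, 0.7, -0.0], [1.6, 1.6, -0.1], [2.3, 2.4, -0.1], [3.1, 3.2, -0.1], [3.9, 4.0, -0.1], [4.7, 4.7, -0.1], [5.5, 5.5, -0.1], [6.4, 6.2, -0.2], [7.3, 6.8, -0.2], [8.2, 7.5, -0.2]]
```

Call:
send_rows:
  fingers: [0,0,0,0,0,0,0,0,0,0]
  dp:
    - [0.9,0.7,0]
    - [1.6,1.6,-0.1]
    - [2.3,2.4,-0.1]
    - [3.1,3.2,-0.1]
    - [3.9,4.0,-0.1]
    - [4.7,4.7,-0.1]
    - [5.5,5.5,-0.1]
    - [6.4,6.2,-0.2]
    - [7.3,6.8,-0.2]
    - [8.2,7.5,-0.2]
  turn:
    - [0,0,0]
    - [0,0,0]
    - [0,0,0]
    - [0,0,0]
    - [0,0,0]
    - [0,0,0]
    - [0,0,0]
    - [0,0,0]
    - [0,0,0]
    - [0,0,0]

```text
time_s: 12.87
position: [0.4369, -0.068, 0.2021]
tcp_rot: [[-0.006, 0.938, 0.348], [-0.01, 0.348, -0.938], [-1.0, -0.009, 0.008]]
force: [-2.1, -7.9, 3.2]
opening: 0.163
```

```bash
python3 -c "
from arc import *
run(2,total0=422)"
```

```text
t 12.8667 phi 128.1 r 0.0322 push tan 6.49 push rad out 4.94 F [-2.1 -7.9  3.2] open 0.163
[[1.2, 0.3, -0.0], [2.1, 0.9, -0.0], [3.0, 1.5, -0.0], [4.0, 2.1, -0.1], [4.9, 2.6, -0.1], [5.9, 3.1, -0.1], [6.9, 3.6, -0.1], [7.9, 4.0, -0.1], [9.0, 4.4, -0.1], [10.0, 4.8, -0.2]]
```

```bash
sed -i 's/R=.0317;/R=.0313;/' arc.py; python3 -c "
from arc import *
run(2.5,total0=422)"
```

```text
t 12.8667 phi 128.1 r 0.0322 push tan 6.49 push rad out 4.94 F [-2.1 -7.9  3.2] open 0.163
[[1.6, 0.1, -0.0], [2.8, 0.9, -0.0], [3.9, 1.6, -0.0], [5.1, 2.3, -0.1], [6.3, 2.9, -0.1], [7.6, 3.5, -0.1], [8.8, 4.0, -0.1], [10.1, 4.4, -0.2], [11.4, 4.8, -0.2], [12.8, 5.2, -0.2]]
```

Call:
send_rows:
  fingers: [0,0,0,0,0,0,0,0,0,0]
  dp:
    - [1.6,0.1,0]
    - [2.8,0.9,0]
    - [3.9,1.6,0]
    - [5.1,2.3,-0.1]
    - [6.3,2.9,-0.1]
    - [7.6,3.5,-0.1]
    - [8.8,4.0,-0.1]
    - [10.1,4.4,-0.2]
    - [11.4,4.8,-0.2]
    - [12.8,5.2,-0.2]
  turn:
    - [0.005,-0.003,-0.003]
    - [0.01,-0.006,-0.006]
    - [0.01,-0.006,-0.006]
    - [0.01,-0.006,-0.006]
    - [0.01,-0.006,-0.006]
    - [0.01,-0.006,-0.006]
    - [0.01,-0.006,-0.006]
    - [0.01,-0.006,-0.006]
    - [0.01,-0.006,-0.006]
    - [0.01,-0.006,-0.006]

```text
time_s: 13.7
position: [0.4457, -0.063, 0.2018]
tcp_rot: [[-0.009, 0.939, 0.344], [-0.001, 0.344, -0.939], [-1.0, -0.009, -0.002]]
force: [-5.2, -6.9, 8.1]
opening: 0.166
```

```bash
python3 -c "
from arc import *
run(2,total0=444)"
```

```text
t 13.7 phi 109.9 r 0.0323 push tan 7.27 push rad out 4.75 F [-5.2 -6.9  8.1] open 0.166
[[1.4, -0.5, 0.1], [2.4, -0.2, 0.1], [3.5, 0.0, 0.1], [4.5, 0.3, 0.0], [5.6, 0.5, 0.0], [6.7, 0.7, 0.0], [7.8, 0.8, -0.0], [8.9, 0.9, -0.0], [9.9, 0.9, -0.0], [11.0, 1.0, -0.1]]
```

Run:
```python
from arc import *
for i in range(3):
    c=bot.capture("wrist");
    if i==0: cv2.imwrite("pics/m0.png",c["img"])
    run(2,total0=434)
```

```text
t 13.75 phi 109.3 r 0.0322 push tan 7.4 push rad out 4.53 F [-5.5 -6.7  7.1] open 0.159
[[1.3, -0.5, 0.1], [2.4, -0.2, 0.1], [3.4, 0.1, 0.1], [4.5, 0.3, 0.1], [5.6, 0.5, 0.0], [6.7, 0.6, 0.0], [7.8, 0.8, 0.0], [8.8, 0.8, -0.0], [9.9, 0.9, -0.0], [11.0, 0.9, -0.0]]
t 13.8 phi 109.2 r 0.0322 push tan 6.72 push rad out 3.06 F [-5.3 -5.1  8.1] open 0.161
[[1.3, -0.5, 0.1], [2.4, -0.2, 0.1], [3.5, 0.0, 0.1], [4.5, 0.3, 0.1], [5.6, 0.5, 0.1], [6.7, 0.6, 0.0], [7.8, 0.7, 0.0], [8.9, 0.8, 0.0], [9.9, 0.9, -0.0], [11.0, 0.9, -0.0]]
t 13.85 phi 109.1 r 0.0322 push tan 5.56 push rad out 3.88 F [-4.  -5.5  7.2] open 0.162
[[1.3, -0.5, 0.1], [2.4, -0.2, 0.1], [3.5, 0.0, 0.1], [4.5, 0.3, 0.1], [5.6, 0.4, 0.0], [6.7, 0.6, 0.0], [7.8, 0.7, 0.0], [8.9, 0.8, -0.0], [9.9, 0.8, -0.0], [11.0, 0.8, -0.0]]
```

View pics/m0.png

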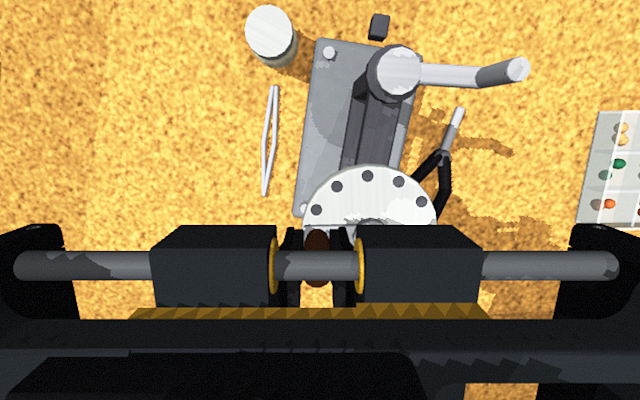

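Call:
send_rows:
  fingers: [0,0,0,0,0,0,0,0,0,0]
  dp:
    - [1.6,-0.4,0.4]
    - [3.0,-0.1,0.7]
    - [4.3,0.2,0.7]
    - [5.7,0.4,0.7]
    - [7.1,0.5,0.7]
    - [8.5,0.6,0.7]
    - [9.9,0.7,0.7]
    - [11.3,0.7,0.6]
    - [12.7,0.6,0.6]
    - [14.1,0.5,0.6]
  turn:
    - [0,-0.005,0]
    - [0,-0.009,0]
    - [0,-0.009,0]
    - [0,-0.009,0]
    - [0,-0.009,0]
    - [0,-0.009,0]
    - [0,-0.009,0]
    - [0,-0.009,0]
    - [0,-0.009,0]
    - [0,-0.009,0]

```text
time_s: 14.68
position: [0.4542, -0.0612, 0.2017]
tcp_rot: [[-0.012, 0.938, 0.345], [0.001, 0.346, -0.938], [-1.0, -0.011, -0.005]]
force: [-7.7, -3.7, 8.5]
opening: 0.163
```

```bash
python3 -c "
from arc import *
run(2,total0=456)"
```

```text
t 14.6833 phi 94.5 r 0.0322 push tan 7.92 push rad out 3.05 F [-7.7 -3.7  8.5] open 0.163
[[1.2, -0.9, 0.0], [2.3, -0.8, 0.0], [3.3, -0.9, 0.0], [4.4, -0.9, -0.0], [5.5, -1.0, -0.0], [6.6, -1.1, -0.0], [7.7, -1.3, -0.1], [8.8, -1.5, -0.1], [9.8, -1.7, -0.1], [10.9, -2.0, -0.1]]
```

```bash
python3 -c "
from arc import *
run(3.5,total0=452,R=.0318)"
```

```text
t 14.6833 phi 94.5 r 0.0322 push tan 7.92 push rad out 3.05 F [-7.7 -3.7  8.5] open 0.163
[[2.0, -0.3, 0.1], [3.9, -0.4, 0.0], [5.9, -0.5, 0.0], [7.8, -0.8, -0.0], [9.7, -1.2, -0.0], [11.6, -1.7, -0.1], [13.4, -2.3, -0.1], [15.2, -3.0, -0.1], [17.0, -3.8, -0.2], [18.7, -4.7, -0.2]]
```

Call:
send_rows:
  fingers: [0,0,0,0,0,0,0,0,0,0]
  dp:
    - [2.0,-0.3,0.5]
    - [3.9,-0.4,0.8]
    - [5.9,-0.5,0.8]
    - [7.8,-0.8,0.8]
    - [9.7,-1.2,0.8]
    - [11.6,-1.7,0.8]
    - [13.4,-2.3,0.7]
    - [15.2,-3.0,0.7]
    - [17.0,-3.8,0.7]
    - [18.7,-4.7,0.7]
  turn:
    - [0,-0.006,0]
    - [0,-0.012,0]
    - [0,-0.012,0]
    - [0,-0.012,0]
    - [0,-0.012,0]
    - [0,-0.012,0]
    - [0,-0.012,0]
    - [0,-0.012,0]
    - [0,-0.012,0]
    - [0,-0.012,0]

```text
time_s: 15.52
position: [0.4653, -0.0623, 0.2016]
tcp_rot: [[-0.017, 0.938, 0.346], [0.008, 0.346, -0.938], [-1.0, -0.013, -0.014]]
force: [-8.1, 3.1, 11.3]
opening: 0.162
```

```bash
python3 -c "
from arc import *
run(2.5,total0=480,R=.0318)"
```

```text
t 15.5167 phi 74.5 r 0.0322 push tan 8.58 push rad out -0.79 F [-8.1  3.1 11.3] open 0.162
[[1.2, -0.8, 0.0], [2.5, -1.2, -0.0], [3.8, -1.7, -0.0], [5.1, -2.3, -0.0], [6.3, -2.9, -0.1], [7.5, -3.6, -0.1], [8.7, -4.3, -0.1], [9.9, -5.1, -0.1], [11.0, -6.0, -0.1], [12.0, -6.8, -0.2]]
```

```bash
python3 -c "
from arc import *
run(3,total0=480,R=.0322)"
```

```text
t 15.5167 phi 74.5 r 0.0322 push tan 8.58 push rad out -0.79 F [-8.1  3.1 11.3] open 0.162
[[1.6, -0.5, 0.0], [3.2, -1.1, -0.0], [4.8, -1.7, -0.0], [6.3, -2.5, -0.1], [7.7, -3.3, -0.1], [9.2, -4.2, -0.1], [10.6, -5.1, -0.1], [11.9, -6.2, -0.2], [13.1, -7.3, -0.2], [14.4, -8.4, -0.2]]
```

Call:
send_rows:
  fingers: [0,0,0,0,0,0,0,0,0,0]
  dp:
    - [1.6,-0.5,0.5]
    - [3.2,-1.1,1.0]
    - [4.8,-1.7,1.2]
    - [6.3,-2.5,1.2]
    - [7.7,-3.3,1.2]
    - [9.2,-4.2,1.2]
    - [10.6,-5.1,1.2]
    - [11.9,-6.2,1.2]
    - [13.1,-7.3,1.2]
    - [14.4,-8.4,1.2]
  turn:
    - [0,-0.006,0]
    - [-0.004,-0.012,0]
    - [-0.008,-0.012,0]
    - [-0.008,-0.012,0]
    - [-0.008,-0.012,0]
    - [-0.008,-0.012,0]
    - [-0.008,-0.012,0]
    - [-0.008,-0.012,0]
    - [-0.008,-0.012,0]
    - [-0.008,-0.012,0]

```text
time_s: 16.35
position: [0.4732, -0.0658, 0.2016]
tcp_rot: [[-0.02, 0.938, 0.345], [0.01, 0.345, -0.938], [-1.0, -0.015, -0.016]]
force: [-7.9, 8.0, 8.3]
opening: 0.168
```

```bash
python3 -c "
from arc import *
run(2.5,total0=480,R=.0322)"
```

```text
t 16.35 phi 58.9 r 0.0321 push tan 10.87 push rad out -2.79 F [-7.9  8.   8.3] open 0.168
[[1.3, -0.6, -0.1], [2.4, -1.4, -0.1], [3.5, -2.3, -0.1], [4.6, -3.2, -0.1], [5.7, -4.1, -0.1], [6.6, -5.1, -0.2], [7.6, -6.1, -0.2], [8.5, -7.2, -0.2], [9.4, -8.3, -0.2], [10.2, -9.5, -0.2]]
```

Call:
send_rows:
  fingers: [0,0,0,0,0]
  dp:
    - [0,0,0.3]
    - [-0.5,0.3,0.6]
    - [-1.0,0.6,0.8]
    - [-1.3,0.8,0.8]
    - [-1.3,0.8,0.8]
  turn:
    - [0,0,0]
    - [0,0,0]
    - [0,0,0]
    - [0,0,0]
    - [0,0,0]

```text
time_s: 16.77
position: [0.4709, -0.0646, 0.202]
tcp_rot: [[-0.022, 0.938, 0.345], [0.011, 0.345, -0.938], [-1.0, -0.017, -0.018]]
force: [-1.6, -0.9, -0.2]
opening: 0.16
```

```bash
python3 -c "
from arc import *
run(2.5,total0=480,R=.0322)"
```

```text
t 16.7667 phi 63.7 r 0.0321 push tan 1.05 push rad out 1.55 F [-1.6 -0.9 -0.2] open 0.16
[[1.3, -0.5, -0.4], [2.5, -1.2, -0.4], [3.7, -2.0, -0.4], [4.9, -2.8, -0.5], [6.0, -3.7, -0.5], [7.0, -4.6, -0.5], [8.1, -5.5, -0.5], [9.1, -6.5, -0.5], [10.0, -7.5, -0.6], [10.9, -8.6, -0.6]]
```

Call:
send_rows:
  fingers: [0.6,0.6,0.6,0.6,0.6,0.6,0.6,0.6,0.6,0.6]
  dp:
    - [0,0,0]
    - [0,0,0]
    - [0,0,0]
    - [0,0,0]
    - [0,0,0]
    - [0,0,5]
    - [0,0,20]
    - [0,0,45]
    - [0,0,75]
    - [0,0,105]
  turn:
    - [0,0,0]
    - [0,0,0]
    - [0,0,0]
    - [0,0,0]
    - [0,0,0]
    - [0,0,0]
    - [0,0,0]
    - [-0.005,-0.01,0]
    - [-0.011,-0.022,0]
    - [-0.011,-0.022,0]

```text
time_s: 17.6
position: [0.47, -0.064, 0.308]
tcp_rot: [[-0.001, 0.939, 0.345], [0.001, 0.345, -0.939], [-1.0, -0.001, -0.001]]
force: [0.7, 0.1, -0.5]
opening: 0.598
```

Run:
```python
from rig import bot
from h import *
s=bot.read_state();print(s["time_s"],s["position"].round(4),s["tcp_rot"].round(3).tolist(),s["force"].round(2),s["opening"],s["joint_positions"].round(0))
c=bot.capture("wrist")
T=np.eye(4);T[:3,:3]=s["tcp_rot"];T[:3,3]=s["position"]
W=T@c["hand_eye"];c["origin"]=W[:3,3];c["orientation"]=W[:3,:3]
cv2.imwrite("pics/w1.png",c["img"])
P=pts(c)
for lo,hi in((.21,.25),(.19,.208),(.17,.181)):
    k=(P[...,2]>lo)&(P[...,2]<hi)&(c["z_map"]>0)&(P[...,0]<.65)&(P[...,0]>.39)
    n,l,st,ce=cv2.connectedComponentsWithStats(k.astype(np.uint8))
    for i in range(1,n):
        if st[i,4]>40:
            q=P[l==i];print(lo,st[i].tolist(),q.mean(0).round(4),q.min(0).round(3),q.max(0).round(3),cv2.minEnclosingCircle((q[:,:2]*1000).astype(np.float32)))
# base yaw
c0=np.load("w0.npz");P=pts(c0)
K=c0["mtx"]
def plane(u,v,z):
    d=c0["orientation"]@np.array([(u-K[0,2])/K[0,0],-(v-K[1,2])/K[1,1],-1]);return c0["origin"]+d*(z-c0["origin"][2])/d[2]
print("hinge disc",plane(333,84,.175),"base corners",plane(293,57,.028),plane(371,68,.028),plane(283,150,.028))
```

```text
17.6 [ 0.47  -0.064  0.308] [[-0.001, 0.939, 0.345], [0.001, 0.345, -0.939], [-1.0, -0.001, -0.001]] [ 0.72  0.08 -0.48] 0.5981450354102278 [-21.  13.  96.   0.  71.  49.]
0.21 [308, 193, 18, 24, 364] [ 0.4725 -0.0631  0.2313] [ 0.464 -0.071  0.211] [ 0.478 -0.057  0.237] ((470.37371826171875, -63.69810104370117), 7.548604488372803)
0.19 [410, 112, 19, 15, 219] [ 0.5634 -0.1206  0.2009] [ 0.558 -0.128  0.19 ] [ 0.569 -0.116  0.205] ((563.789306640625, -121.65289306640625), 5.895841598510742)
0.19 [309, 189, 15, 8, 41] [ 0.4758 -0.0615  0.2011] [ 0.471 -0.068  0.191] [ 0.478 -0.057  0.208] ((473.72467041015625, -62.311222076416016), 6.161237716674805)
0.19 [329, 208, 23, 22, 397] [ 0.4573 -0.0922  0.1925] [ 0.446 -0.103  0.19 ] [ 0.467 -0.082  0.197] ((457.0488586425781, -92.21670532226562), 11.31092357635498)
0.17 [343, 101, 68, 29, 1122] [ 0.5534 -0.0865  0.1726] [ 0.537 -0.122  0.17 ] [ 0.568 -0.061  0.181] ((552.671630859375, -91.46452331542969), 30.563201904296875)
0.17 [302, 172, 63, 23, 96] [ 0.4878 -0.0713  0.178 ] [ 0.464 -0.102  0.173] [ 0.498 -0.051  0.181] ((480.7766418457031, -76.72346496582031), 30.07000732421875)
hinge disc [ 0.55021158 -0.07432389  0.175     ] base corners [ 0.58081337 -0.01186374  0.028     ] [ 0.60449504 -0.11745733  0.028     ] [ 0.45645819 -0.03931596  0.028     ]
```

View pics/w1.png

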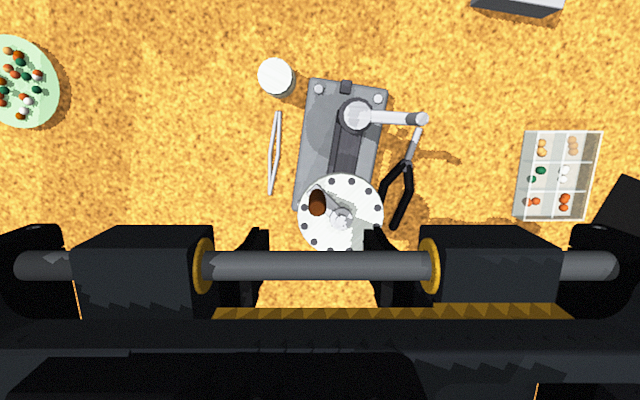

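Call:
send_rows:
  fingers: [0.6,0.6,0.6,0.6,0.6,0.6,0.6,0.6,0.6,0.6]
  dp:
    - [10,-6,0]
    - [22,-14,0]
    - [34,-21,0]
    - [47,-29,0]
    - [60,-37,0]
    - [72,-44,-5]
    - [83,-51,-10]
    - [90,-56,-15]
    - [94,-58,-18]
    - [94,-58,-18]
  turn:
    - [0,0,-0.11]
    - [0,0,-0.22]
    - [0,0,-0.33]
    - [0,0,-0.44]
    - [0,0,-0.55]
    - [0,0,-0.66]
    - [0,0,-0.77]
    - [0,0,-0.86]
    - [0,0,-0.925]
    - [0,0,-0.925]

```text
time_s: 18.48
position: [0.5685, -0.1238, 0.2955]
tcp_rot: [[0.003, 0.84, -0.543], [-0.011, -0.543, -0.84], [-1.0, 0.008, 0.008]]
force: [-0.9, -0.7, -0.3]
opening: 0.601
```

Run:
```python
from rig import bot
from h import *
s=bot.read_state();print(s["time_s"],s["position"].round(4),s["tcp_rot"].round(3).tolist(),s["force"].round(2),s["opening"],s["joint_positions"].round(0))
c=bot.capture("wrist")
T=np.eye(4);T[:3,:3]=s["tcp_rot"];T[:3,3]=s["position"]
W=T@c["hand_eye"];c["origin"]=W[:3,3];c["orientation"]=W[:3,:3]
cv2.imwrite("pics/w2.png",c["img"])
P=pts(c)
for lo,hi in((.21,.25),(.19,.208)):
    k=(P[...,2]>lo)&(P[...,2]<hi)&(c["z_map"]>0)&(P[...,0]<.65)&(P[...,0]>.39)
    n,l,st,ce=cv2.connectedComponentsWithStats(k.astype(np.uint8))
    for i in range(1,n):
        if st[i,4]>40:
            q=P[l==i];print(lo,st[i].tolist(),q.mean(0).round(4),q.min(0).round(3),q.max(0).round(3),cv2.minEnclosingCircle((q[:,:2]*1000).astype(np.float32)))
```

```text
18.4833 [ 0.5685 -0.1238  0.2955] [[0.003, 0.84, -0.543], [-0.011, -0.543, -0.84], [-1.0, 0.008, 0.008]] [-0.86 -0.7  -0.3 ] 0.600788463416852 [-23.  22.  83.  -1.  74. 100.]
0.19 [309, 198, 14, 17, 183] [ 0.5657 -0.1226  0.2014] [ 0.559 -0.128  0.19 ] [ 0.57  -0.117  0.205] ((564.8759765625, -122.01383972167969), 5.883635520935059)
0.19 [341, 300, 21, 8, 104] [ 0.4635 -0.0966  0.1918] [ 0.455 -0.103  0.19 ] [ 0.468 -0.088  0.193] ((461.2816162109375, -95.24356842041016), 9.7901611328125)
```

View pics/w2.png

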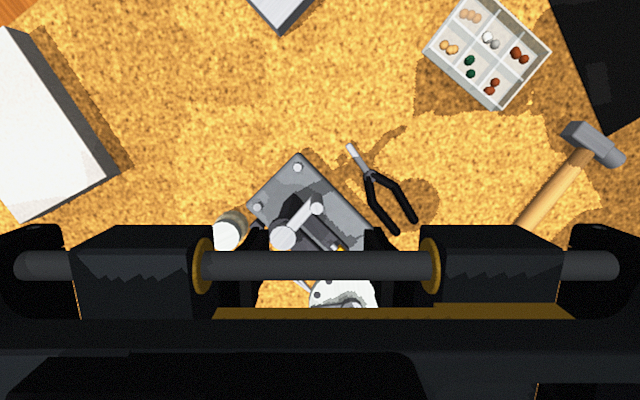

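Call:
send_rows:
  fingers: [0.6,0.6,0.6,0.6,0.6,0.6,0.2,0.2,0.2,0.2]
  dp:
    - [-3,1,-10]
    - [-4.5,2,-30]
    - [-4.5,2,-55]
    - [-4.5,2,-80]
    - [-4.5,2,-100]
    - [-4.5,2,-110]
    - [-4.5,2,-113]
    - [-4.5,2,-113]
    - [-4.5,2,-113]
    - [-4.5,2,-113]
  turn:
    - [0.01,0.003,0]
    - [0.01,0.003,0]
    - [0.01,0.003,0]
    - [0.01,0.003,0]
    - [0.01,0.003,0]
    - [0.01,0.003,0]
    - [0.01,0.003,0]
    - [0.01,0.003,0]
    - [0.01,0.003,0]
    - [0.01,0.003,0]

```text
time_s: 19.37
position: [0.5644, -0.1218, 0.1843]
tcp_rot: [[0.002, 0.842, -0.54], [-0.002, -0.54, -0.842], [-1.0, 0.003, 0.0]]
force: [0.5, -0.4, 0.8]
opening: 0.382
```

```bash
cat > lev.py <<'E'
from rig import bot
from h import *
import json
HG=np.array([.5500,-.0735])
def go(step,n=10):
    s=bot.read_state();p=s["position"];d=p[:2]-HG;a0=np.degrees(np.arctan2(d[1],d[0]));r=.0503
    a=np.radians(a0);t=np.array([-np.sin(a),np.cos(a)]);f=-s["force"][:2]
    print(s["time_s"],p.round(4),"ang",a0.round(1),"r",np.hypot(*d).round(4),"F",s["force"].round(1),"tan",(f@t).round(2),"rad",(f@d/np.hypot(*d)).round(2),s["opening"],s["tcp_rot"][:,0].round(3))
    print(json.dumps([[round(float(v)*1e3,1) for v in (HG+r*np.array([np.cos(b),np.sin(b)])-p[:2])] for b in np.radians(a0+step*np.arange(1,n+1))]))
E
python3 -c "
from lev import *
go(5)
c=bot.capture('wrist');cv2.imwrite('pics/w3.png',c['img'])"
```

```text
19.3667 [ 0.5644 -0.1218  0.1843] ang -73.4 r 0.0504 F [ 0.5 -0.4  0.8] tan -0.31 rad -0.55 0.38233201071162237 [ 0.002 -0.002 -1.   ]
[[4.1, 1.6], [8.1, 3.3], [11.9, 5.5], [15.6, 7.9], [19.0, 10.7], [22.1, 13.8], [25.0, 17.1], [27.6, 20.7], [29.8, 24.4], [31.7, 28.4]]
```

View pics/w3.png

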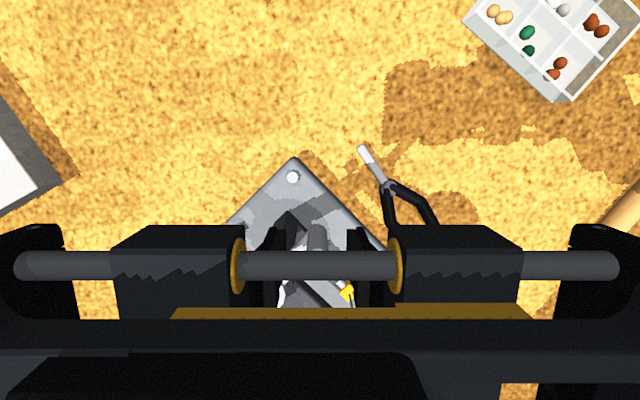

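Call:
send_rows:
  fingers: [0.2,0.2,0.2,0.2,0.2,0.2,0.2,0.2,0.2,0.2]
  dp:
    - [0,0,-2]
    - [0,0,-2]
    - [0,0,-2]
    - [4.1,1.6,-2]
    - [8.1,3.3,-2]
    - [11.9,5.5,-2]
    - [15.6,7.9,-2]
    - [19.0,10.7,-2]
    - [22.1,13.8,-2]
    - [25.0,17.1,-2]
  turn:
    - [0,0,0]
    - [0,0,0]
    - [0,0,0]
    - [0,0,0]
    - [0,0,0]
    - [0,0,0]
    - [0,0,0]
    - [0,0,0]
    - [0,0,0]
    - [0,0,0]

```text
time_s: 20.25
position: [0.5898, -0.1042, 0.1823]
tcp_rot: [[0.002, 0.841, -0.54], [-0.001, -0.54, -0.841], [-1.0, 0.003, -0.0]]
force: [0.6, -2.9, 0.2]
opening: 0.205
```

```bash
python3 -c "
from lev import *
go(4)"
```

```text
20.25 [ 0.5898 -0.1042  0.1823] ang -37.7 r 0.0503 F [ 0.6 -2.9  0.2] tan 1.96 rad -2.25 0.2052177461888885 [ 0.002 -0.001 -1.   ]
[[2.0, 2.9], [3.9, 5.8], [5.5, 9.0], [6.9, 12.2], [8.1, 15.5], [9.1, 18.9], [9.8, 22.3], [10.2, 25.8], [10.5, 29.3], [10.4, 32.8]]
```

Call:
send_rows:
  fingers: [0.2,0.2,0.2,0.2,0.2,0.2,0.2,0.2,0.2,0.2]
  dp:
    - [2.0,2.9,0]
    - [3.9,5.8,0]
    - [5.5,9.0,0]
    - [6.9,12.2,0]
    - [8.1,15.5,0]
    - [9.1,18.9,0]
    - [9.8,22.3,0]
    - [10.2,25.8,0]
    - [10.5,29.3,0]
    - [10.4,32.8,0]
  turn:
    - [0,0,0]
    - [0,0,0]
    - [0,0,0]
    - [0,0,0]
    - [0,0,0]
    - [0,0,0]
    - [0,0,0]
    - [0,0,0]
    - [0,0,0]
    - [0,0,0]

```text
time_s: 21.08
position: [0.6002, -0.071, 0.1823]
tcp_rot: [[0.002, 0.841, -0.54], [-0.001, -0.54, -0.841], [-1.0, 0.003, -0.0]]
force: [0.8, -1.4, -0.3]
opening: 0.201
```

```bash
python3 -c "
from lev import *
go(2)"
```

```text
21.0833 [ 0.6002 -0.071   0.1823] ang 2.8 r 0.0503 F [ 0.8 -1.4 -0.3] tan 1.46 rad -0.7 0.20053620329407826 [ 0.002 -0.001 -1.   ]
[[-0.1, 1.8], [-0.3, 3.5], [-0.5, 5.2], [-0.8, 7.0], [-1.2, 8.7], [-1.6, 10.4], [-2.1, 12.1], [-2.6, 13.8], [-3.2, 15.4], [-3.9, 17.0]]
```

Call:
send_rows:
  fingers: [0.2,0.2,0.2,0.2,0.2,0.2]
  dp:
    - [-0.1,1.8,0]
    - [-0.3,3.5,0]
    - [-0.5,5.2,0]
    - [-0.8,7.0,0]
    - [-1.2,8.7,0]
    - [-1.6,10.4,0]
  turn:
    - [0,0,0]
    - [0,0,0]
    - [0,0,0]
    - [0,0,0]
    - [0,0,0]
    - [0,0,0]

```text
time_s: 21.58
position: [0.5995, -0.0642, 0.1824]
tcp_rot: [[0.004, 0.842, -0.539], [-0.009, -0.539, -0.842], [-1.0, 0.008, 0.005]]
force: [1.3, -13.9, -3.9]
opening: 0.198
```

```bash
python3 -c "
from lev import *
go(2,6)"
```

```text
21.5833 [ 0.5995 -0.0642  0.1824] ang 10.6 r 0.0503 F [  1.3 -13.9  -3.9] tan 13.87 rad 1.32 0.19766857538439164 [ 0.004 -0.009 -1.   ]
[[-0.4, 1.7], [-0.8, 3.4], [-1.3, 5.1], [-1.8, 6.8], [-2.4, 8.4], [-3.0, 10.1]]
```

Call:
send_rows:
  fingers: [0.2,0.2,0.2,0.2,0.4,0.5,0.5]
  dp:
    - [0,1,0]
    - [0,0.5,0]
    - [0,0,0]
    - [0,-1,0]
    - [0,-1.5,0]
    - [0,-1.5,0]
    - [0,-1.5,0]
  turn:
    - [0,0,0]
    - [0,0,0]
    - [0,0,0]
    - [0,0,0]
    - [0,0,0]
    - [0,0,0]
    - [0,0,0]

```text
time_s: 22.17
position: [0.5993, -0.0651, 0.1824]
tcp_rot: [[0.004, 0.842, -0.539], [-0.008, -0.539, -0.842], [-1.0, 0.008, 0.005]]
force: [0.5, -0.7, -0.6]
opening: 0.347
```

```bash
python3 -c "
from lev import *
go(2,1)"
```

```text
22.1667 [ 0.5993 -0.0651  0.1824] ang 9.7 r 0.0501 F [ 0.5 -0.7 -0.6] tan 0.8 rad -0.4 0.3470300010883598 [ 0.004 -0.008 -1.   ]
[[-0.1, 1.8]]
```

Call:
send_rows:
  fingers: [0.5,0.5,0.5,0.5,0.5,0.5,0.5,0.5,0.5]
  dp:
    - [0,0,0]
    - [0,0,4]
    - [0,0,15]
    - [0,0,35]
    - [0,0,60]
    - [0,0,90]
    - [-10,-10,120]
    - [-20,-20,130]
    - [-20,-20,130]
  turn:
    - [0,0,0]
    - [0,0,0]
    - [0,0,0]
    - [0,0,0]
    - [0,0,0]
    - [0,0,0]
    - [0,0,0]
    - [0,0,0]
    - [0,0,0]

```text
time_s: 22.92
position: [0.5797, -0.087, 0.3166]
tcp_rot: [[0.011, 0.841, -0.54], [-0.011, -0.54, -0.842], [-1.0, 0.015, 0.004]]
force: [0.4, 1.2, -0.1]
opening: 0.501
```

Run:
```python
from rig import bot
from h import *
s=bot.read_state();print(s["time_s"],s["position"].round(4),s["force"].round(2),s["opening"])
c=bot.capture("wrist")
T=np.eye(4);T[:3,:3]=s["tcp_rot"];T[:3,3]=s["position"]
W=T@c["hand_eye"];c["origin"]=W[:3,3];c["orientation"]=W[:3,:3]
cv2.imwrite("pics/w4.png",c["img"])
P=pts(c)
for lo,hi in((.21,.25),(.194,.208)):
    k=(P[...,2]>lo)&(P[...,2]<hi)&(c["z_map"]>0)&(P[...,0]<.65)&(P[...,0]>.39)
    n,l,st,ce=cv2.connectedComponentsWithStats(k.astype(np.uint8))
    for i in range(1,n):
        if st[i,4]>40:
            q=P[l==i];print(lo,st[i].tolist(),q.mean(0).round(4),q.min(0).round(3),q.max(0).round(3),cv2.minEnclosingCircle((q[:,:2]*1000).astype(np.float32)))
c=bot.capture("scene");cv2.imwrite("pics/s4.png",cv2.resize(c["img"][120:300,180:400],None,fx=3.5,fy=3.3,interpolation=cv2.INTER_CUBIC))
```

```text
22.9167 [ 0.5797 -0.087   0.3166] [ 0.37  1.25 -0.1 ] 0.5008827782217483
0.21 [349, 299, 16, 9, 111] [ 0.4762 -0.066   0.217 ] [ 0.47  -0.071  0.21 ] [ 0.479 -0.057  0.225] ((472.41766357421875, -64.1165542602539), 7.161467552185059)
0.194 [280, 184, 13, 14, 145] [ 0.6003 -0.0683  0.2023] [ 0.594 -0.073  0.194] [ 0.606 -0.062  0.205] ((599.7660522460938, -67.49044799804688), 6.047212600708008)
0.194 [348, 291, 15, 12, 99] [ 0.4761 -0.0653  0.2016] [ 0.471 -0.071  0.194] [ 0.478 -0.057  0.208] ((472.44854736328125, -64.00253295898438), 7.182688236236572)
```

View pics/w4.png

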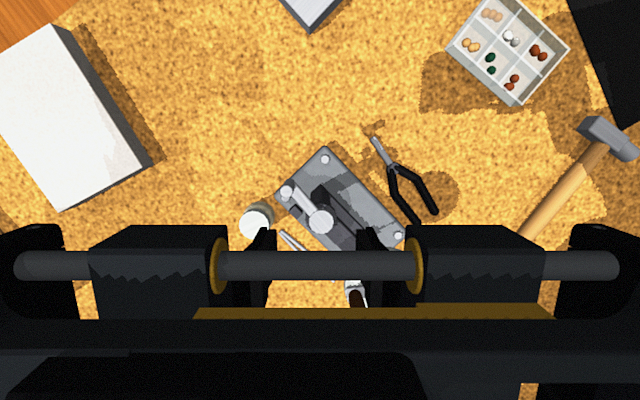

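View pics/s4.png

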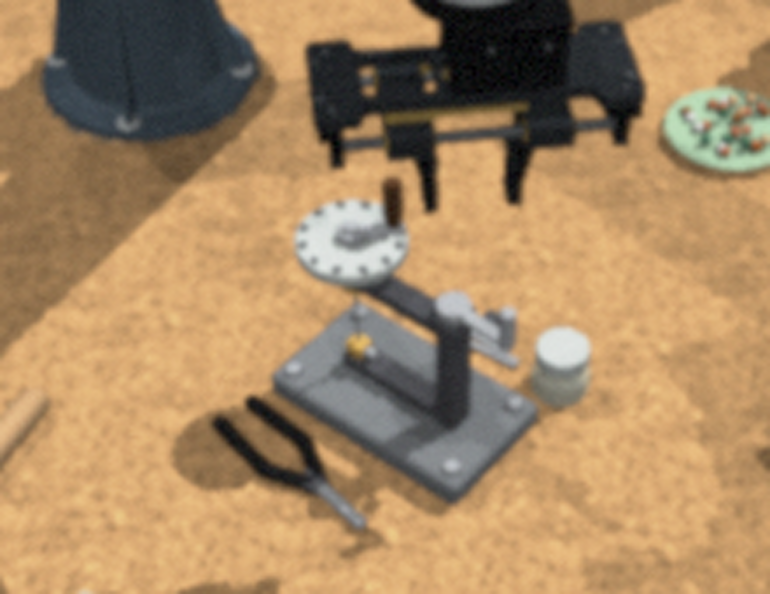

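Run:
```python
from h import *
c=np.load("w0.npz");P=pts(c)
cv2.imwrite("pics/w0z.png",cv2.resize(c["img"][40:110,290:410],None,fx=6,fy=6))
for u,v in((322,54),(322,58),(320,56),(324,56),(333,84),(322,62)): print(u,v,P[v,u].round(4))
k=(P[...,2]>.14)&(P[...,0]>.575)&(P[...,0]<.64)&(abs(P[...,1]+.06)<.05)&(c["z_map"]>0)
print(P[k].min(0),P[k].max(0),P[k].mean(0),k.sum())
```

```text
322 54 [ 0.5735 -0.0547  0.1633]
322 58 [ 0.5699 -0.056   0.1645]
320 56 [ 0.571  -0.0535  0.1639]
324 56 [ 0.5723 -0.0572  0.1643]
333 84 [ 0.5504 -0.0743  0.1737]
322 62 [ 0.5663 -0.0573  0.1657]
[ 0.57509318 -0.05921454  0.16214728] [ 0.57678147 -0.05292099  0.16538463] [ 0.57573641 -0.05632168  0.16391669] 12
```

View pics/w0z.png

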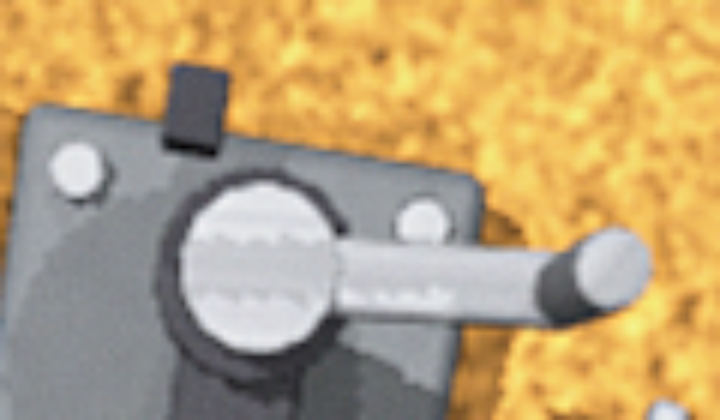

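```bash
python3 -c "
from rig import bot
s=bot.read_state();print(s['time_s'],s['force'].round(1),abs(s['qvel']).max());bot.hand_in()"
```

```text
23.0167 [-1.2 -0.2 -0.1] 2.201411477340413
the job is handed in; nothing more can be done
```

The saw blade is tensioned, the lock lever is against its stop, and I handed the job in at about 23 s with the gripper open and clear above the stand.

- **Wheel:** I gripped the crank handle and wound the wheel clockwise about 485° (1.35 turns). The push at the handle rose from about 1 N while free to about 10.9 N while turning. When I eased off, the handle sprang back about 2.7 mm, which fits 10–11 N. The handle was still at the same angle in the later picture.
- **Lever:** I swung the post round until the push jumped from about 1.5 N to 14 N against the stop, then backed off and lifted away. The last picture puts the post within about 1.5° of the expected locked direction, which is about what the cameras can resolve.
- **Other things on the bench:** The pliers, jar, bead box and dish show no change by eye in the last pictures. The tweezers were only partly in view, and the ring stick was out of view. I did not measure their positions.

**Checks that disagreed or were rough:**
- The resistance climbed at about 15 N a turn rather than the stated 20.
- Single force readings scatter by about 0.7 N.
- Part of the winding carried up to 7 N of radial push and up to 11 N of vertical push at the handle, besides the turning force.

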